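# Shut the hive's entrance and hold its roof open for inspection

## Robot

A 6-joint arm with a two-finger parallel gripper is mounted at the origin on the work surface. World frame = base frame: x ahead of the robot, y to its left, z up, the work surface at z = 0. Lengths are in m, angles in rad, forces in N, time in s.
With the tool pointing down it reaches from about 0.375 to 0.9 m from the base axis. Payload 3.1 kg.
Tool frame: the origin (TCP) lies on the centre line of the jaws, within the pads' length; the fingertips stand 11 mm ahead of it and the grasp point (between the pads) lies 8 mm behind it; z points along the fingers, y is the direction in which the jaws open and shut (so a half turn about z gives the same grasp; the last joint's range is limited). The gripper opens to 87 mm and grips with 3 to 60 N. Pads are 19 mm wide; open, the fingers measure 117 mm over their backs; the gripper's body (75 mm by 190 mm) begins 51 mm behind the grasp point.
Start: joints at [1.147, 0.527, 1.433, -0, 1.181, -0.178], TCP at [0.152, 0.606, 0.234] pointing down, gripper open.
Joint ranges: [-3.08, 3.08], [-0.75, 2.2], [0.22, 2.44], [-1.43, 4.57], [0, 2.65], [-2.85, 2.85]. Speed limits (rad/s): [2.79, 2.79, 3.14, 3.14, 3.14, 3.14].

## Interface

Orientations are given as a unit quaternion [w, x, y, z].
In Python, from bench import telemetry, viewer, robot gives the robot as it stands.
- The arm moves only by the shell command python3 -m creep 'ROWS' [OPENING]. ROWS is JSON, a list of rows, each a list of 4 numbers: the shift along the tool's x, y, z in m, then the turn about the tool's z in rad. In form: [[dx, dy, dz, twist], ...]. A call has 1 to 10 rows; each row is the pose to reach, as a shift and turn from the pose commanded when the call began, along the tool's axes at that moment; what a row does not reach only later rows make up. A row lasts 1/12 s, in which the tool goes at most 41.7 mm and 7.16 degrees, less where a joint would pass 70% of its speed; a pose out of reach is approached as far as the arm can. A call with a gripper value outside its range is refused whole. OPENING is the opening, from 0 (shut) to 1 (fully open), set as the call begins (- or left out, the last holds). The fingers move at their own pace and stop on an object; the grip force is fixed at half the most. Time passes only in rows, so rows that repeat a pose let the fingers close. It gives the time, the measured TCP pose, the force and the opening at its end, in the units of the state.
- telemetry.sense(): the state, without advancing time (a new reading comes with each control period).
- viewer.read_camera(name): name is "scene" or "side" or "wrist"; returns a dict with "image" (400x640x3 uint8, red, green, blue), "K" (3x3 intrinsics, pixels), "dist_coeffs" ([k1, k2, p1, p2, k3] as OpenCV has them; the pictures are not rectified), "origin" and "rotation" of the camera in the world; the wrist camera has in their place "hand_eye" (4x4, takes a point from camera to tool coordinates, whose origin is the TCP and whose axes are the flange's). Camera axes: x right, y up, looking along -z (the intrinsics and any distortion apply to the point x, -y, -z); pixel columns grow to the right and rows downward; lengths in m; the calibration is good to about 2 mm. A picture is of the moment at which its call begins: read the wrist's pose just before it. There is no depth.
- robot.job_done(): hands the job in, once; it reports no verdict.
Trained networks look in a picture, given as the dict that the camera call returned (one of the last four; its "shot" number tells which), for a name from the list of things; names that differ only in an ending like _2 or _b are one class to them, and where a whole thing is asked for, a point or a joint stands for the part that bears it (a point fixed in the world has none). Each returns a list of dicts, best first, with "p" (0 to 1); they miss things now and then, are a little off and sometimes report something else, mostly with a low value. They report only what shows in the picture. A call takes as long as a camera call.
- viewer.spot_in(picture, target): "xyz" ([x, y, z] in m, in world coordinates, good to about 4 mm: the middle of the surface that is visible of it).
- viewer.silhouettes(picture, target): "pixels" (400x640 bool, what is visible of it).
- viewer.place_of(picture, target): "xyz" ([x, y, z] in m, in world coordinates, good to about 4 mm: a listed point, or the origin of a listed thing).
The state is a dict: "time_s": time; "q": joint angles; "qd": joint speeds; "effort": joint torques, N m; "tool_pos": TCP position; "eef_rot": TCP orientation; "wrist_force": force on the tool from outside, world axes, zero at the start; "torque": the same for the moment, N m; "opening": finger opening in m.
Only numpy, scipy, OpenCV 4.12 (cv2) and the standard library are available. Lean on these libraries where they do the work, as an engineer would, in place of code of your own. Each camera call takes 0.05 s, during which the arm holds its last target.

## Task

The colony in the small wooden hive is to be looked at through its clear inner cover. First shut the entrance by folding the stiff flap on the hive's front down until it lies flat over the entrance; then raise the roof, which has a bow handle on top, and hold it open at 45 degrees (halfway to upright), never letting it drop. Finish while still holding the roof there, for it falls shut when let go, and leave everything else on the table where it is.

Things in the scene. Friction and masses are not known exactly. Their poses are not given: they have to be found in the camera images.
- hive: Small bee hive of wooden modules, heavy and fixed to the table. Its walls are 190 (x) by 200 (y) mm outside and reach up to 139 mm. Origin: centre of its underside, on the table, z up. Its front wall is the outer face at x = -95 mm in its own frame and at yaw 0 it faces the robot; +x points to its back.
- entrance (a point): Centre of the round entrance hole, 64 mm above the table, on the front face (x = -125 mm in the hive's frame) of the porch: a wooden block 84 mm wide that stands out 30 mm from the middle of the front wall, from 34 to 104 mm above the table. The flap is hinged on it. Below, the hive's floor board, 210 mm wide, its top at 34 mm, reaches forward to x = -150 mm.
- flap (a joint): Opening angle of the entrance flap in rad: 0 = hanging down flat against the porch's front face (entrance shut), 1.57 = standing straight out level from the porch like an awning. It starts at about 1.2 to 1.75. The hinge is stiff: it stays where it is left and takes about 2 to 3 N at its free edge to turn; stops at 0 and 1.9.
- flap_hinge (a point): Middle of the flap's hinge axis, which is parallel to the hive's y at x = -128 mm, z = 98 mm in the hive's frame. The flap is a wooden board 84 mm wide (y), 55 mm from axis to free edge and 10 mm thick; its outer face (the upper one when it stands out, the front one when shut) lies 11 mm from the axis, its inner face 1 mm. This point's axes turn with the flap: at 0 they are the hive's.
- flap_edge (a point): Middle of the flap's free edge (half-way through its width and thickness), 55 mm from the hinge.
- roof (a joint): Opening angle of the roof in rad: 0 = shut, lying on the hive; 0.785 = 45 degrees; stop at 1.95. It turns freely and falls shut when let go (about 0.4 kg).
- roof_hinge (a point): Middle of the roof's hinge axis, which is parallel to the hive's y along the back rim, at x = +100 mm, z = 141 mm in the hive's frame. The roof is a flat board 216 mm wide (y), 16 mm thick, reaching 207 mm from the axis to its front edge, 12 mm past the front wall; two flat battens 8 mm high run along its sides. This point's axes turn with the roof: at 0 they are the hive's.
- roof_handle (a point): Middle of the roof's steel bow handle: a round bar 10 mm thick, parallel to the hive's y, 104 mm long between two legs, its centre line 38 mm above the roof's top face, 185 mm from the hinge axis along the board and 54 mm above the board's underside. When the roof is shut the handle's centre is 195 mm above the table. The point turns with the roof.
- hive_tool_mid (a point): Bystander: flat steel hive tool lying on the table beside the hive, 230 mm long, 5 mm thick with an 18 mm high turned-up end; middle of it.
- tape_mid (a point): Bystander: roll of paper tape lying flat, 106 mm across, 24 mm high; its centre.
- scraper_mid (a point): Bystander: scraper with a wooden handle and steel blade lying on the table, 205 mm long, 22 mm high; point in its handle.
- feeder_jar_mid (a point): Bystander: closed jar standing by the hive, 68 mm across, 95 mm high; its centre.
- bowl_mid (a point): Bystander: white bowl standing in front of the hive and to its side, 90 mm across, 40 mm high; its centre.
- smoker_mid (a point): Bystander: upright steel bee smoker with wooden bellows, 240 mm high; axis of its can, 100 mm above the table.

How it is judged:
On the way, in this order (a step that is already met when the one before it is completed fails the run):
1. the entrance flap is folded down flat over the entrance while the roof is still shut (value of joint flap below 0.14 rad and value of joint roof below 0.15 rad), for 0.2 s.
2. the roof is held open at 45 degrees (value of joint roof between 0.69 and 0.88 rad and contact force between the fingers and roof above 0.5 N), for 0.3 s.
At the end, for the whole second after the job is handed in: The flap is shut (within 0.14 rad, 8 degrees, of the porch's front face) and the roof is held still by the gripper's fingers at 45 degrees, give or take 5.5 (0.69 to 0.88 rad), through the last second (all of step 2 and value of joint flap below 0.14 rad and velocity of joint roof between -0.1 and 0.1 rad/s); the arm keeps its last pose, push and grip.
It fails at once if the roof drops (closes faster than 2 rad/s) (velocity of joint roof below -2 rad/s).
It fails at once if a bystander is shifted by more than 30 mm (distance of any of hive_tool_mid, tape_mid, scraper_mid, feeder_jar_mid, bowl_mid, smoker_mid from where it was at the start of the episode above 0.03 m).
It also fails if it takes over 48 s, if anything falls off the work surface, if the arm or the gripper's body presses on something with over 40 N, if the wrist force passes 120 N, or if a joint passes its speed limit or range.

## Working session

There is one attempt and no reset: what is moved stays moved. The work goes in short steps, Python scripts to look and compute and a shell command to move; the robot and the scene stay as the last step left them, time stands still between calls to the robot, and variables do not carry over. Pictures are saved under pics/ and viewed, and the job is handed in when it is done.

```bash
ls; mkdir -p pics; cat > h.py <<'E'
import numpy as np,cv2
from bench import telemetry, viewer, robot
from scipy.spatial.transform import Rotation as R
def save(p,n): cv2.imwrite('pics/'+n,cv2.cvtColor(np.asarray(p['image']),cv2.COLOR_RGB2BGR))
def st():
    s=telemetry.sense(); q=s['eef_rot']; return s,R.from_quat([q[1],q[2],q[3],q[0]])
E
python3 - <<'E'
from h import *
np.set_printoptions(precision=4,suppress=True)
s,r=st();print(s['time_s'],s['tool_pos'],s['opening']);print(r.as_matrix())
for c in ['scene','side']:
    p=viewer.read_camera(c);save(p,c+'0.png')
    print(c,np.array(p['origin']))
    for t in ['hive','entrance','flap_hinge','flap_edge','roof_hinge','roof_handle','hive_tool_mid','tape_mid','scraper_mid','feeder_jar_mid','bowl_mid','smoker_mid']:
        print(t,[(np.round(d['xyz'],4),round(d['p'],2)) for d in viewer.place_of(p,t)[:2]])
print(telemetry.sense()['time_s'])
E
```

```text
pics
0.0 [0.1518 0.6056 0.2326] 0.08674437255312396
[[-0.9699  0.2434 -0.0009]
 [ 0.2434  0.9699 -0.002 ]
 [ 0.0004 -0.0022 -1.    ]]
scene [1.0804 0.1577 1.102 ]
hive [(array([ 0.6151, -0.0264, -0.0014]), 0.72)]
entrance [(array([ 0.4858, -0.0426,  0.0577]), 0.79)]
flap_hinge [(array([ 0.4834, -0.0368,  0.0963]), 0.76)]
flap_edge [(array([ 0.4319, -0.0426,  0.0814]), 0.56)]
roof_hinge [(array([ 0.713 , -0.0226,  0.1414]), 0.73)]
roof_handle [(array([ 0.5252, -0.0355,  0.1947]), 0.88)]
hive_tool_mid [(array([ 0.5658, -0.2328, -0.0002]), 0.92)]
tape_mid [(array([0.3894, 0.4137, 0.0151]), 0.65)]
scraper_mid [(array([ 0.3034, -0.3488,  0.0088]), 0.87)]
feeder_jar_mid [(array([0.6099, 0.1601, 0.0454]), 0.82)]
bowl_mid [(array([0.3971, 0.1222, 0.0157]), 0.77), (array([ 0.4819, -0.0367,  0.0952]), 0.52)]
smoker_mid [(array([ 0.6104, -0.4253,  0.0986]), 0.64), (array([ 0.4269, -0.0444,  0.0822]), 0.44)]
side [ 0.0823 -0.6905  1.0721]
hive [(array([ 0.6139, -0.0276,  0.0015]), 0.75)]
entrance [(array([ 0.491 , -0.0373,  0.0631]), 0.69)]
flap_hinge [(array([ 0.4854, -0.0344,  0.0969]), 0.94)]
flap_edge [(array([ 0.43  , -0.0436,  0.0855]), 0.6)]
roof_hinge []
roof_handle [(array([ 0.5255, -0.0341,  0.1944]), 0.79)]
hive_tool_mid [(array([ 0.5613, -0.2298, -0.    ]), 0.65)]
tape_mid [(array([0.3873, 0.414 , 0.0113]), 0.86), (array([ 0.4834, -0.0348,  0.0975]), 0.57)]
scraper_mid [(array([ 0.301 , -0.347 ,  0.0125]), 0.97), (array([ 0.6145, -0.0266,  0.0007]), 0.51)]
feeder_jar_mid [(array([0.6128, 0.1642, 0.0445]), 0.82), (array([ 0.5263, -0.0355,  0.1906]), 0.54)]
bowl_mid [(array([0.3952, 0.1286, 0.0212]), 0.74), (array([ 0.6115, -0.0257,  0.0025]), 0.55)]
smoker_mid [(array([ 0.6101, -0.425 ,  0.1026]), 0.87), (array([ 0.714 , -0.0188,  0.1463]), 0.56)]
1.3
```

View pics/scene0.png

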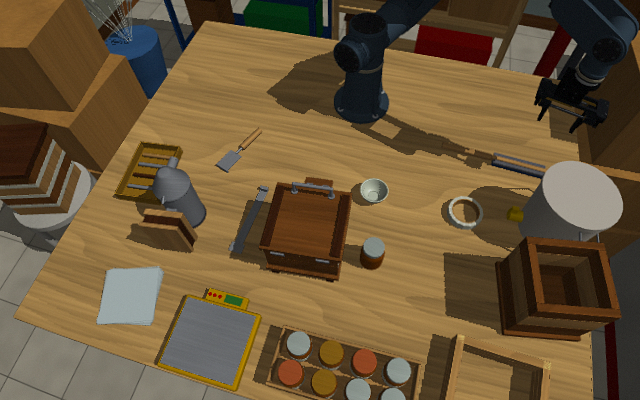

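View pics/side0.png

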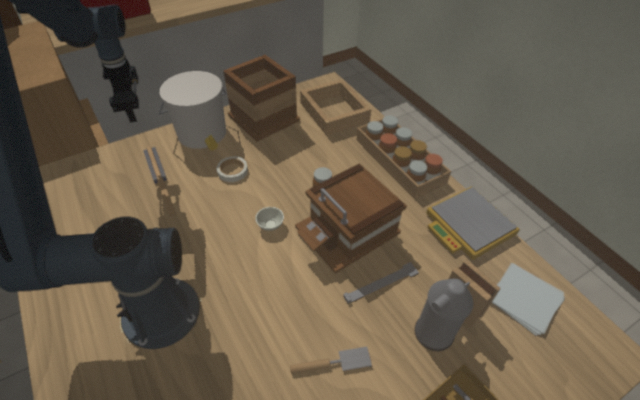

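The scene shows the hive at about (305,230), with its front and flap toward the robot. The bowl is at (374,190), the jar at (372,252) and the smoker at (180,195). The network positions from both cameras agree, giving a hive centre of about (0.6145, -0.027), a yaw of about 0.06 and the flap at about 1.2 rad.

```bash
cat >> h.py <<'E'
np.set_printoptions(precision=4,suppress=True)
H=np.array([0.6145,-0.0273]); YAW=0.060
def loc(x,y,z): c,s=np.cos(YAW),np.sin(YAW); return np.array([H[0]+c*x-s*y,H[1]+s*x+c*y,z])
def row(target,yawx=None):
    s,r=st(); M=r.as_matrix(); d=M.T@(np.array(target)-s['tool_pos']); tw=0
    y=np.arctan2(M[1,0],M[0,0])
    if yawx is not None: tw=-((yawx-y+np.pi)%(2*np.pi)-np.pi)
    return np.round(np.r_[d,tw],4)
E
python3 - <<'E'
from h import *
p=viewer.read_camera('wrist');save(p,'w0.png');print(np.array(p['hand_eye']))
print(row([0.38,0.28,0.2326],np.pi+YAW), row([0.38,0.28,0.2326],YAW),loc(-185,0,0)if 0 else loc(-.185,0,.2))
E
```

```text
[[-0.001   0.9651  0.262   0.0722]
 [ 1.      0.0011 -0.0003 -0.0005]
 [-0.0006  0.262  -0.9651 -0.1511]
 [ 0.      0.      0.      1.    ]]
[-0.3005 -0.2609  0.0009 -0.3058] [-0.3005 -0.2609  0.0009  2.8358] [ 0.4298 -0.0384  0.2   ]
```

View pics/w0.png

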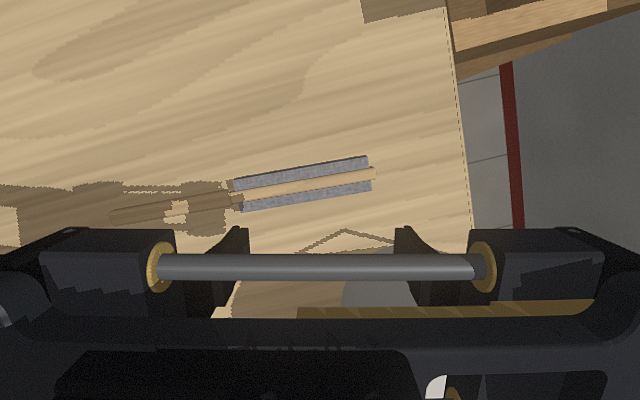

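```bash
python3 -m creep '[[-0.3,-0.26,0,-0.306],[-0.3,-0.26,0,-0.306],[-0.3,-0.26,0,-0.306],[-0.3,-0.26,0,-0.306],[-0.3,-0.26,0,-0.306],[-0.3,-0.26,0,-0.306],[-0.3,-0.26,0,-0.306],[-0.3,-0.26,0,-0.306],[-0.3,-0.26,0,-0.306],[-0.3,-0.26,0,-0.306]]' 0
python3 - <<'E'
from h import *
print(row(loc(-.185,0,.2326),np.pi+YAW))
E
```

```text
time_s: 2.18
tool_pos: [0.382, 0.2781, 0.2339]
eef_rot: [0.001, -0.029, 1.0, -0.0]
wrist_force: [-0.3, 0.3, -0.1]
opening: 0.0284
[-0.0294 -0.3188  0.0016 -0.002 ]
```

```bash
python3 -m creep '[[-0.029,-0.319,0,0],[-0.029,-0.319,0,0],[-0.029,-0.319,0,0],[-0.029,-0.319,0,0],[-0.029,-0.319,0,0],[-0.029,-0.319,0,0],[-0.029,-0.319,0,0],[-0.029,-0.319,0,0],[-0.029,-0.319,0,0],[-0.029,-0.319,0,0]]' 0
python3 - <<'E'
from h import *
p=viewer.read_camera('wrist');save(p,'w1.png')
p=viewer.read_camera('side');cv2.imwrite('pics/s1.png',cv2.resize(p['image'][150:300,230:430,::-1],None,fx=4,fy=4))
s,r=st();print(s['opening'],s['tool_pos'])
print(row(loc(-.170,0,.115),np.pi+YAW))
for t in ['flap_hinge','flap_edge','roof_handle','hive','entrance']: print(t,[(d['xyz'],d['p']) for d in viewer.place_of(p,t)[:1]])
E
```

```text
time_s: 3.02
tool_pos: [0.4284, -0.0372, 0.2337]
eef_rot: [0.0, -0.028, 1.0, 0.0]
wrist_force: [0.3, 0.9, 0.2]
opening: 0.0006
0.00033566768449071346 [ 0.4273 -0.0351  0.2335]
[-0.0174 -0.0036  0.1184 -0.    ]
flap_hinge []
flap_edge [([0.4303, -0.0411, 0.0845], 0.65)]
roof_handle [([0.5253, -0.034, 0.1938], 0.82)]
hive [([0.6093, -0.0282, 0.0029], 0.56)]
entrance [([0.4909, -0.0329, 0.0632], 0.76)]
```

View pics/w1.png

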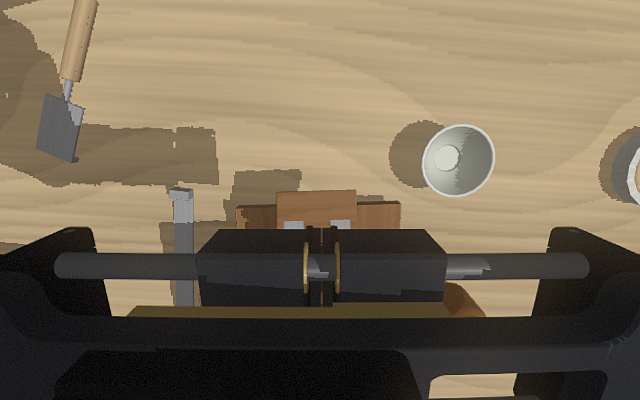

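View pics/s1.png

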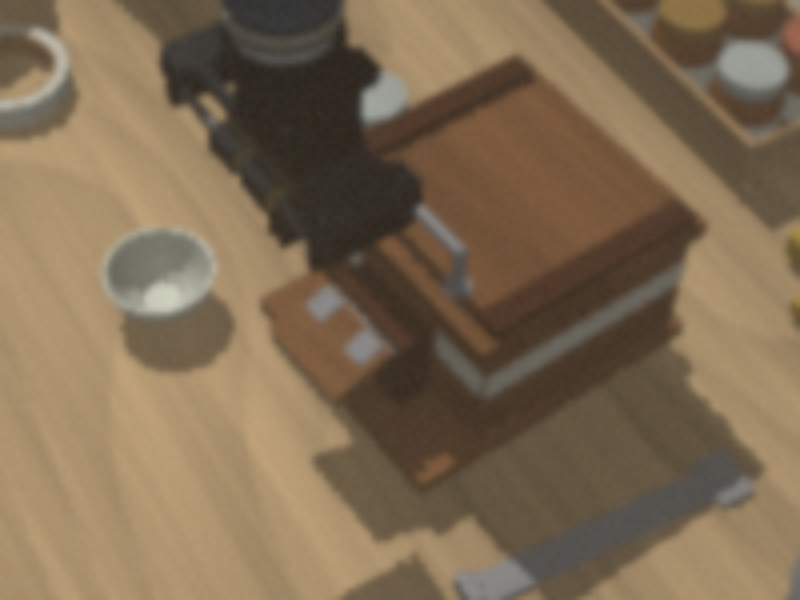

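```bash
python3 - <<'E'
from h import *
for a in [(-.1835,.118),(-.1835,.103),(-.1775,.0855),(-.165,.072),(-.1507,.0645)]: print(row(loc(a[0],0,a[1]),np.pi+YAW))
E
```

```text
[-0.0035 -0.004   0.1156  0.0024]
[-0.0035 -0.004   0.1306  0.0024]
[-0.0095 -0.0041  0.1481  0.0024]
[-0.022  -0.0041  0.1616  0.0024]
[-0.0363 -0.0041  0.1691  0.0024]
```

```bash
python3 -m creep '[[-0.003,-0.002,0.04,0],[-0.003,-0.003,0.08,0],[-0.003,-0.003,0.11,0],[-0.003,-0.003,0.118,0],[-0.003,-0.003,0.124,0],[-0.003,-0.003,0.13,0]]' 0
python3 -m creep '[[-0.001,0,0.004,0],[-0.003,0,0.009,0],[-0.005,0,0.014,0],[-0.006,0,0.018,0]]' 0
```

```text
time_s: 3.87
tool_pos: [0.4316, -0.0382, 0.1038]
eef_rot: [0.0, -0.031, 1.0, -0.0]
wrist_force: [-1.1, 1.4, 3.2]
opening: 0.0007
time_s: 4.2
tool_pos: [0.4377, -0.0381, 0.0859]
eef_rot: [0.001, -0.03, 1.0, -0.0]
wrist_force: [-1.0, 0.4, 3.2]
opening: 0.0002
```

```bash
python3 -m creep '[[-0.004,0,0.005,0],[-0.008,0,0.01,0],[-0.0125,0,0.0135,0],[-0.017,0,0.016,0],[-0.02,0,0.018,0],[-0.023,0,0.02,0]]' 0
python3 - <<'E'
from h import *
s,r=st()
print(row(loc(-.1507,0,.0645),np.pi+YAW),s['wrist_force'])
p=viewer.read_camera('side');cv2.imwrite('pics/s2.png',cv2.resize(p['image'][150:300,230:430,::-1],None,fx=4,fy=4))
E
```

```text
time_s: 4.7
tool_pos: [0.4603, -0.0368, 0.0652]
eef_rot: [-0.0, -0.03, 1.0, -0.0]
wrist_force: [-2.1, -0.0, 3.0]
opening: 0.0004
[-0.0038  0.0002  0.0007  0.0005] [-2.1182 -0.0302  3.018 ]
```

View pics/s2.png

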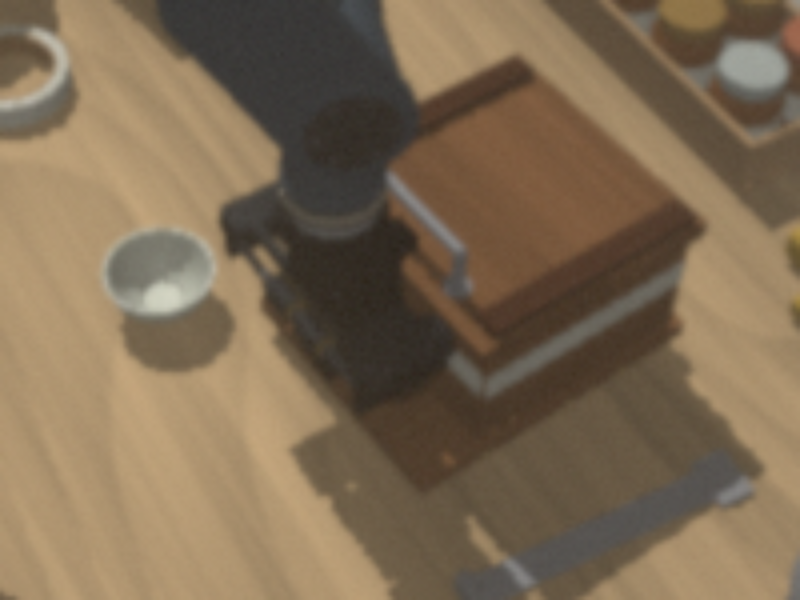

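```bash
python3 -m creep '[[-0.001,0,0.001,0],[-0.002,0,0.001,0],[-0.003,0,0.001,0],[-0.003,0,0.001,0]]' 0
python3 -m creep '[[-0.001,0,0,0],[-0.001,0,0,0]]' 0
python3 -m creep '[[-0.001,0,0,0],[-0.001,0,0,0]]' 0
python3 -m creep '[[-0.001,0,0,0],[-0.001,0,0,0]]' 0
```

```text
time_s: 5.08
tool_pos: [0.461, -0.0365, 0.0643]
eef_rot: [-0.002, -0.031, 1.0, 0.0]
wrist_force: [-5.2, -3.3, 0.1]
opening: 0.0004
time_s: 5.25
tool_pos: [0.461, -0.0365, 0.0643]
eef_rot: [-0.003, -0.031, 1.0, 0.0]
wrist_force: [-8.0, -5.1, 2.5]
opening: 0.0002
time_s: 5.42
tool_pos: [0.461, -0.0365, 0.0642]
eef_rot: [-0.004, -0.031, 1.0, 0.0]
wrist_force: [-8.3, -7.2, 2.8]
opening: 0.0007
time_s: 5.58
tool_pos: [0.4609, -0.0364, 0.0642]
eef_rot: [-0.005, -0.031, 1.0, 0.001]
wrist_force: [-11.3, -8.6, 4.2]
opening: 0.0003
```

```bash
python3 - <<'E'
from h import *
s,r=st(); print(s['wrist_force'],s['torque'],s['q'])
p=viewer.read_camera('wrist');save(p,'w3.png')
for c in ['side','scene']:
    p=viewer.read_camera(c)
    for t in ['flap_hinge','flap_edge','roof_handle','hive','entrance','roof_hinge']: print(t,[(d['xyz'],d['p']) for d in viewer.place_of(p,t)[:1]])
E
python3 -m creep '[[0.004,0,0,0],[0.004,0,0,0]]' 0
```

```text
[-11.3011  -8.6259   4.2253] [-1.0637  1.582   0.0691] [-0.3196  0.6228  1.9647 -0.0048  0.5643 -1.9486]
flap_hinge []
flap_edge []
roof_handle [([0.5252, -0.0358, 0.1936], 0.71)]
hive [([0.6103, -0.0248, 0.0017], 0.77)]
entrance [([0.4879, -0.0353, 0.066], 0.7)]
roof_hinge [([0.7118, -0.0155, 0.144], 0.58)]
flap_hinge [([0.5262, -0.0347, 0.1936], 0.3)]
flap_edge [([0.6094, 0.1598, 0.0459], 0.42)]
roof_handle [([0.5265, -0.0351, 0.1944], 0.68)]
hive [([0.613, -0.0275, -0.0017], 0.61)]
entrance [([0.5274, -0.036, 0.1947], 0.35)]
roof_hinge [([0.7169, -0.0202, 0.1423], 0.85)]
time_s: 6.5
tool_pos: [0.461, -0.0367, 0.0645]
eef_rot: [-0.001, -0.03, 1.0, 0.0]
wrist_force: [-3.7, -2.2, -0.4]
opening: 0.0006
```

View pics/w3.png

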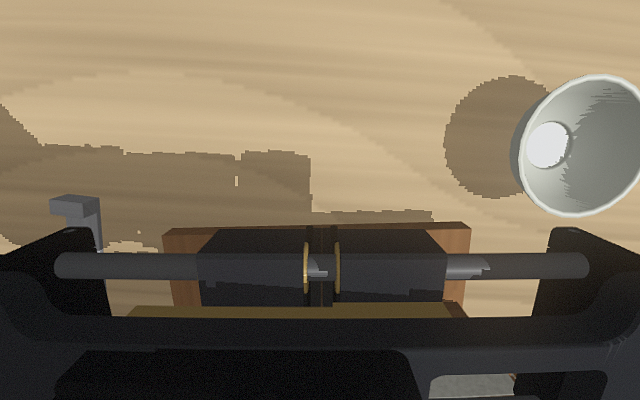

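```bash
python3 -m creep '[[0.03,0,0,0],[0.06,0,0,0],[0.06,0,-0.04,0],[0.06,0,-0.08,0],[0.06,0,-0.12,0],[0.06,0,-0.12,0],[0.06,0,-0.12,0]]' 0
python3 - <<'E'
from h import *
p=viewer.read_camera('wrist');save(p,'w4.png')
for c in ['side']:
    p=viewer.read_camera(c)
    for t in ['flap_hinge','flap_edge','roof_handle','hive','entrance','roof_hinge']: print(t,[(d['xyz'],d['p']) for d in viewer.place_of(p,t)[:1]])
cv2.imwrite('pics/s4.png',cv2.resize(p['image'][150:300,230:430,::-1],None,fx=4,fy=4))
E
```

```text
time_s: 7.08
tool_pos: [0.4052, -0.0411, 0.1872]
eef_rot: [0.005, -0.03, 1.0, -0.002]
wrist_force: [-0.4, -0.2, -0.1]
opening: 0.0006
flap_hinge [([0.4838, -0.0339, 0.0971], 0.47)]
flap_edge [([0.4758, -0.0366, 0.0416], 0.49)]
roof_handle [([0.5229, -0.0327, 0.1918], 0.86)]
hive [([0.6105, -0.0281, 0.0017], 0.85)]
entrance [([0.4897, -0.0391, 0.0624], 0.96)]
roof_hinge [([0.7128, -0.0151, 0.1444], 0.79)]
```

View pics/w4.png

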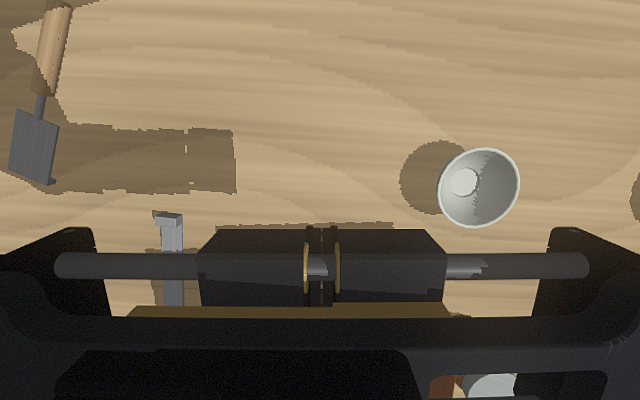

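View pics/s4.png

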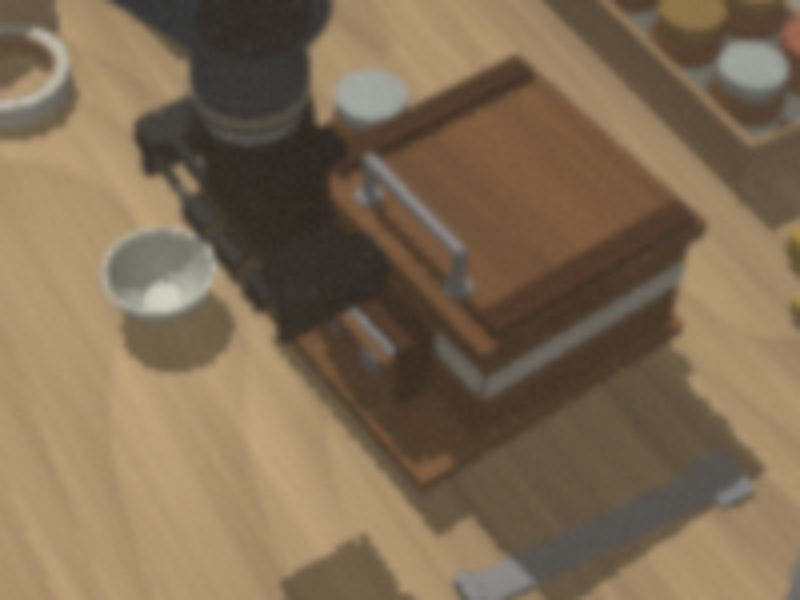

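```bash
python3 -m creep '[[0,0,-0.04,0.12],[0,0,-0.08,0.24],[0,0,-0.09,0.36],[0,0,-0.09,0.48],[0,0,-0.09,0.6],[0,0,-0.09,0.72],[0,0,-0.09,0.84],[0,0,-0.09,0.96],[0,0,-0.09,1.08],[0,0,-0.09,1.2]]' 1
python3 - <<'E'
from h import *
p=viewer.read_camera('wrist');save(p,'w5.png')
for c in ['side','scene','side']:
    p=viewer.read_camera(c)
    for t in ['flap_hinge','flap_edge','roof_handle','hive','entrance','roof_hinge']: print(t,[(d['xyz'],d['p']) for d in viewer.place_of(p,t)[:1]])
    if c=='side':cv2.imwrite('pics/s5.png',cv2.resize(p['image'][150:300,230:430,::-1],None,fx=4,fy=4))
print(row(loc(-.085,0,.275),np.pi/2+YAW))
E
```

```text
time_s: 8.32
tool_pos: [0.4018, -0.0401, 0.2739]
eef_rot: [-0.001, 0.542, 0.84, -0.0]
wrist_force: [-0.3, 0.7, 0.1]
opening: 0.059
flap_hinge [([0.4859, -0.0367, 0.098], 0.5)]
flap_edge [([0.4742, -0.0406, 0.0436], 0.74)]
roof_handle [([0.5275, -0.0342, 0.1956], 0.67)]
hive [([0.6137, -0.0286, 0.0015], 0.97)]
entrance [([0.4873, -0.0369, 0.0666], 0.86)]
roof_hinge [([0.7123, -0.0181, 0.1462], 0.91)]
flap_hinge []
flap_edge []
roof_handle [([0.5274, -0.0366, 0.1933], 0.58)]
hive [([0.6149, -0.0289, -0.0002], 0.86)]
entrance []
roof_hinge [([0.7127, -0.018, 0.1417], 0.95)]
flap_hinge [([0.3885, 0.4162, 0.0103], 0.64)]
flap_edge [([0.476, -0.0395, 0.0419], 0.66)]
roof_handle [([0.5251, -0.034, 0.192], 0.81)]
hive [([0.6134, -0.0286, 0.005], 0.74)]
entrance [([0.4875, -0.0341, 0.066], 0.76)]
roof_hinge [([0.7095, -0.0192, 0.1455], 0.55)]
[-0.0462  0.1191 -0.0004  0.371 ]
```

View pics/s5.png

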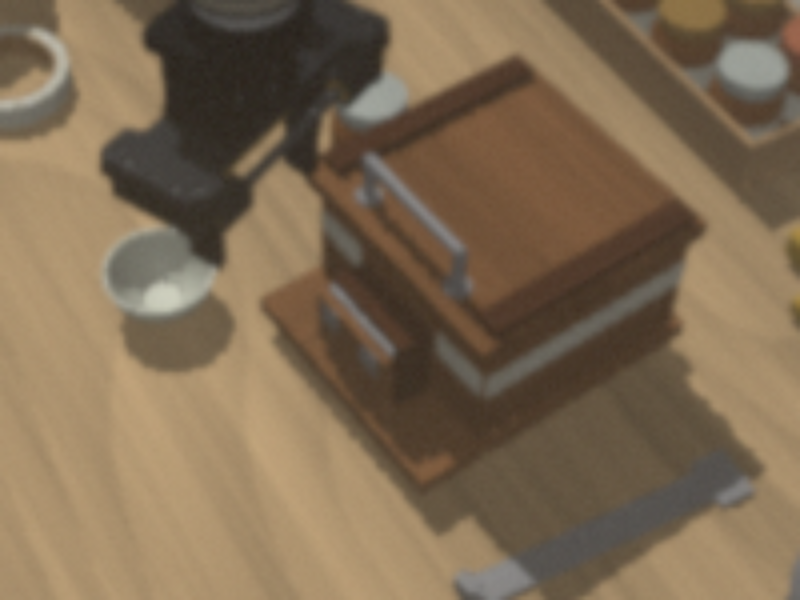

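View pics/w5.png

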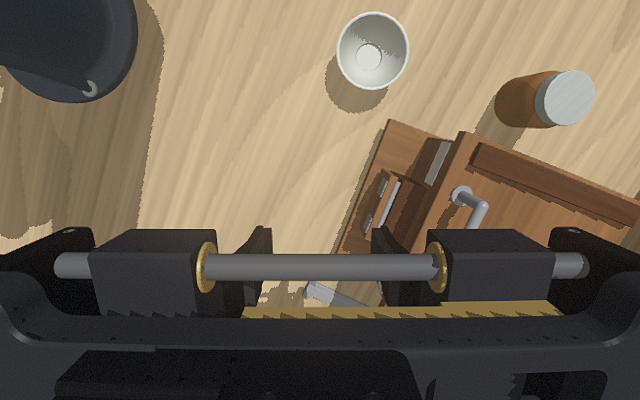

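```bash
cat > ov.py <<'E'
from h import *
def proj(p,s,r,P):
    T=np.array(p['hand_eye']); P=np.atleast_2d(P)
    tool=(P-np.array(s['tool_pos']))@r.as_matrix()
    c=(tool-T[:3,3])@T[:3,:3]
    c=c*[1,-1,-1]
    return cv2.projectPoints(c,np.zeros(3),np.zeros(3),np.array(p['K']),np.array(p['dist_coeffs']))[0][:,0]
E
python3 - <<'E'
import h
from ov import *
import ov
h.H=np.array([0.6135,-0.0275]);h.YAW=0.06
s,r=st();p=viewer.read_camera('wrist')
img=p['image'][:,:,::-1].copy()
k=4;x0,y0,w,hh=330,110,200,140
im=cv2.resize(img[y0:y0+hh,x0:x0+w],None,fx=k,fy=k,interpolation=cv2.INTER_CUBIC)
def line(a,b,col):
    q=(proj(p,s,r,[h.loc(*a),h.loc(*b)])-[x0,y0]+.5)*k
    cv2.line(im,tuple(int(v) for v in q[0]),tuple(int(v) for v in q[1]),col,1)
line((-.15,.105,.034),(-.15,-.105,.034),(255,255,0))
line((-.107,.108,.157),(-.107,-.108,.157),(255,255,0))
for f,col in [(0,(0,255,0)),(.14,(0,0,255))]:
    n=np.array([-np.cos(f),np.sin(f)])*.011;b=np.array([-np.sin(f),-np.cos(f)])*.055;hh_=np.array([-.128,.098])
    e=hh_+n+b;t=hh_+n
    line((e[0],.042,e[1]),(e[0],-.042,e[1]),col);line((t[0],.042,t[1]),(e[0],.042,e[1]),col);line((t[0],.042,t[1]),(t[0],-.042,t[1]),col)
cv2.imwrite('pics/ov5.png',im)
E
```

```text
(no output)
```

View pics/ov5.png

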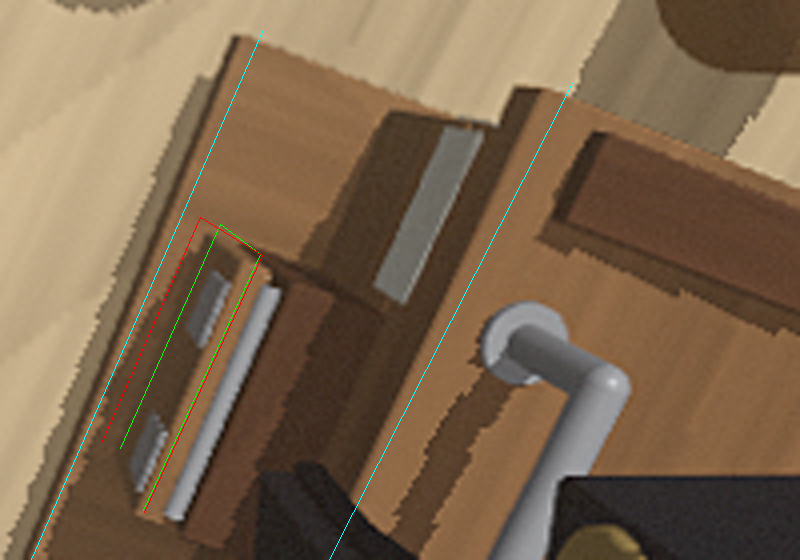

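```bash
python3 - <<'E'
from h import *
im=cv2.imread('pics/w5.png')[150:250,340:420]
im=np.clip((im/255.)**0.6*255,0,255).astype(np.uint8)
cv2.imwrite('pics/z5.png',cv2.resize(im,None,fx=6,fy=6,interpolation=cv2.INTER_CUBIC))
E
```

```text
(no output)
```

View pics/z5.png

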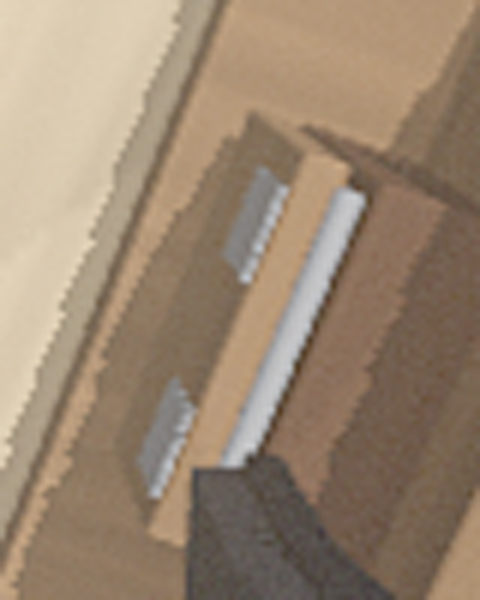

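The zoomed wrist view shows the flap shut. Its lower corner is offset (-9.3,-6.7) px from the upper one, against a predicted (-10,-7.8) at 0 rad and (-15,-9.5) at 0.14. Next is the handle.

```bash
sed -i 's/^H=.*/H=np.array([0.6122,-0.0283]); YAW=0.077/' h.py; python3 - <<'E'
from h import *
print(loc(-.085,0,.27),loc(.1,0,.141),row(loc(-.085,0,.27),np.pi/2+YAW))
E
```

```text
[ 0.5275 -0.0348  0.27  ] [ 0.7119 -0.0206  0.141 ] [-0.0475  0.1161  0.0046  0.354 ]
```

```bash
python3 -m creep '[[-0.012,0.03,0.004,0.1],[-0.024,0.06,0.004,0.2],[-0.036,0.09,0.004,0.3],[-0.0475,0.115,0.004,0.354],[-0.0475,0.115,0.004,0.354],[-0.0475,0.115,0.004,0.354]]' 1
python3 - <<'E'
import h
from ov import *
s,r=st();p=viewer.read_camera('wrist');save(p,'w6.png')
print(s['tool_pos'],s['opening'],row(loc(-.085,0,.203),np.pi/2+YAW))
print(proj(p,s,r,[h.loc(-.085,y,.195) for y in (-.052,0,.052)]))
for t in ['roof_handle','roof_hinge']: print(t,[(d['xyz'],d['p']) for d in viewer.place_of(p,t)[:1]])
E
```

```text
time_s: 9.97
tool_pos: [0.5273, -0.0353, 0.27]
eef_rot: [-0.0, 0.679, 0.734, -0.0]
wrist_force: [-0.8, -0.2, -0.1]
opening: 0.087
[ 0.5273 -0.0353  0.27  ] 0.087026739863129 [0.0001 0.0018 0.0669 0.001 ]
[[322.4517 267.7115]
 [322.5399 209.9652]
 [322.6343 145.1023]]
roof_handle [([0.5258, -0.0335, 0.1945], 0.59)]
roof_hinge [([0.7104, -0.0203, 0.1429], 0.64)]
```

View pics/w6.png

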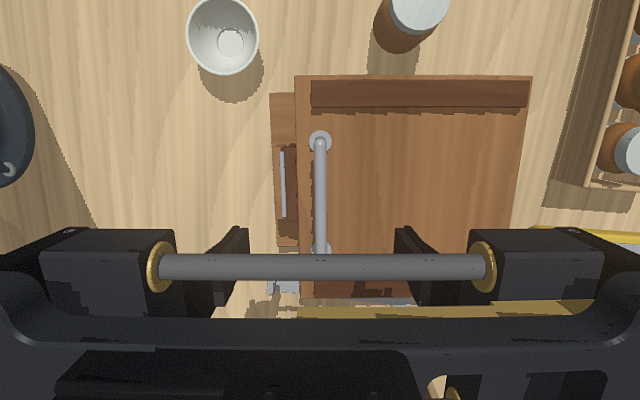

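```bash
python3 -m creep '[[0.002,-0.001,0.03,0],[0.003,-0.001,0.06,0],[0.003,-0.001,0.08,0],[0.003,-0.001,0.08,0]]' 1
python3 -m creep '[[0,0,0,0],[0,0,0,0],[0,0,0,0],[0,0,0,0],[0,0,0,0],[0,0,0,0],[0,0,0,0],[0,0,0,0],[0,0,0,0],[0,0,0,0]]' 0
```

```text
time_s: 10.45
tool_pos: [0.5209, -0.0315, 0.1872]
eef_rot: [-0.004, 0.679, 0.734, -0.002]
wrist_force: [-1.1, -0.1, 0.0]
opening: 0.0868
time_s: 11.28
tool_pos: [0.5252, -0.0324, 0.1905]
eef_rot: [-0.0, 0.679, 0.734, -0.0]
wrist_force: [0.4, -0.8, 0.2]
opening: 0.0281
```

```bash
python3 -m creep '[[0,0,0,0],[0,0,0,0],[0,0,0,0],[0,0,0,0],[0,0,0,0],[0,0,0,0]]' 0
python3 - <<'E'
from h import *
s,r=st();print(s['tool_pos'],s['opening'],r.as_matrix())
# arc in tool axes from current: handle rel hinge
def hd(t): return np.array([-185*np.cos(t)+54*np.sin(t),185*np.sin(t)+54*np.cos(t)])
for t in np.arange(0.0,.86,.05): 
    d=(hd(t)-hd(0))/1000; print(round(t,2), d)
d=r.as_matrix().T@np.array([np.cos(YAW),np.sin(YAW),0]);print(d)
E
```

```text
time_s: 11.78
tool_pos: [0.5262, -0.0324, 0.1905]
eef_rot: [0.001, 0.679, 0.734, 0.001]
wrist_force: [4.2, 0.8, -2.9]
opening: 0.009
[ 0.5262 -0.0324  0.1905] 0.008988882467021462 [[-0.0768  0.997   0.002 ]
 [ 0.997   0.0768  0.    ]
 [-0.0001  0.002  -1.    ]]
0.0 [0. 0.]
0.05 [0.0029 0.0092]
0.1 [0.0063 0.0182]
0.15 [0.0101 0.027 ]
0.2 [0.0144 0.0357]
0.25 [0.0191 0.0441]
0.3 [0.0242 0.0523]
0.35 [0.0297 0.0602]
0.4 [0.0356 0.0678]
0.45 [0.0419 0.0751]
0.5 [0.0485 0.0821]
0.55 [0.0555 0.0887]
0.6 [0.0628 0.095 ]
0.65 [0.0704 0.1009]
0.7 [0.0783 0.1065]
0.75 [0.0864 0.1116]
0.8 [0.0948 0.1163]
0.85 [0.1035 0.1206]
[0.0001 1.     0.002 ]
```

```bash
python3 -m creep '[[0,0.003,-0.009,0],[0,0.006,-0.018,0],[0,0.010,-0.027,0],[0,0.014,-0.036,0],[0,0.019,-0.044,0],[0,0.024,-0.052,0],[0,0.024,-0.052,0]]' 0
python3 - <<'E'
from h import *
p=viewer.read_camera('side');cv2.imwrite('pics/s7.png',cv2.resize(p['image'][130:300,230:430,::-1],None,fx=3,fy=3))
for t in ['roof_handle','roof_hinge','flap_edge']: print(t,[(d['xyz'],d['p']) for d in viewer.place_of(p,t)[:1]])
E
```

```text
time_s: 12.37
tool_pos: [0.5499, -0.0304, 0.2434]
eef_rot: [0.0, 0.679, 0.734, 0.0]
wrist_force: [3.4, 1.0, -4.6]
opening: 0.0087
roof_handle [([0.5475, -0.0328, 0.2439], 0.91)]
roof_hinge [([0.7122, -0.0193, 0.1453], 0.89)]
flap_edge [([0.4768, -0.0364, 0.043], 0.73)]
```

View pics/s7.png

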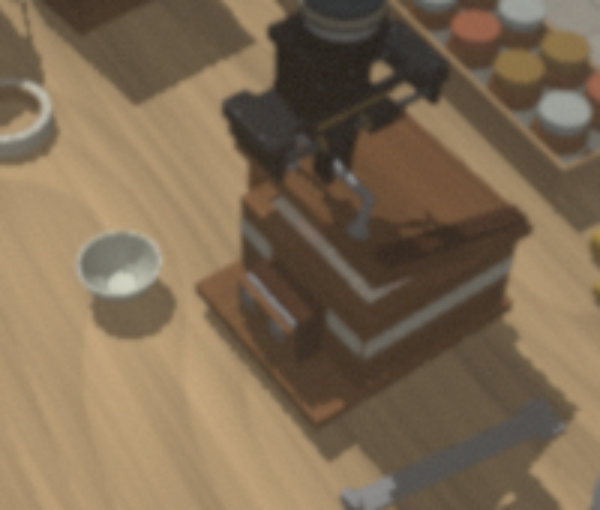

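The roof is lifting and its front edge has clear daylight under it at (330,250). The flap still looks flat at about (270,310). I continue along the arc.

```bash
python3 -m creep '[[0,0.0055,-0.008,0],[0,0.0115,-0.0155,0],[0,0.0175,-0.0225,0],[0,0.0245,-0.0295,0],[0,0.0315,-0.0365,0],[0,0.039,-0.0425,0],[0,0.046,-0.0485,0],[0,0.054,-0.0535,0],[0,0.0625,-0.059,0],[0,0.068,-0.0625,0]]' 0
python3 -m creep '[[0,0,0,0],[0,0,0,0],[0,0,0,0],[0,0,0,0]]' 0
python3 - <<'E'
from h import *
s,r=st()
for c in ['side','scene']:
    p=viewer.read_camera(c);cv2.imwrite('pics/%s8.png'%c,cv2.resize(p['image'][100:300,210:430,::-1],None,fx=3,fy=3))
    for t in ['roof_handle','roof_hinge','flap_edge']: print(t,[(d['xyz'],d['p']) for d in viewer.place_of(p,t)[:1]])
g=np.array(s['tool_pos'])+[0,0,.005]-loc(.1,0,.141)
x=g[0]*np.cos(YAW)+g[1]*np.sin(YAW); print(x,g[2],'angle',np.arctan2(g[2],-x)-np.arctan2(54,185),np.hypot(x,g[2]),s['wrist_force'],s['opening'])
E
```

```text
time_s: 13.4
tool_pos: [0.6143, -0.0248, 0.3065]
eef_rot: [-0.003, 0.679, 0.734, -0.002]
wrist_force: [-4.0, 2.3, 1.4]
opening: 0.0089
time_s: 13.73
tool_pos: [0.6141, -0.0249, 0.3062]
eef_rot: [-0.002, 0.679, 0.734, -0.002]
wrist_force: [-5.7, 0.6, 5.8]
opening: 0.009
roof_handle [([0.6136, -0.0288, 0.3034], 0.57)]
roof_hinge [([0.7117, -0.019, 0.1473], 0.57)]
flap_edge [([0.4785, -0.0378, 0.0431], 0.76)]
roof_handle [([0.6153, -0.0292, 0.3053], 0.64)]
roof_hinge [([0.7148, -0.0205, 0.1406], 0.7)]
flap_edge []
-0.09783308757890921 0.17024577651377673 angle 0.7652174863764574 0.19635411237354142 [-5.7038  0.6402  5.7539] 0.009047523376932258
```

View pics/side8.png

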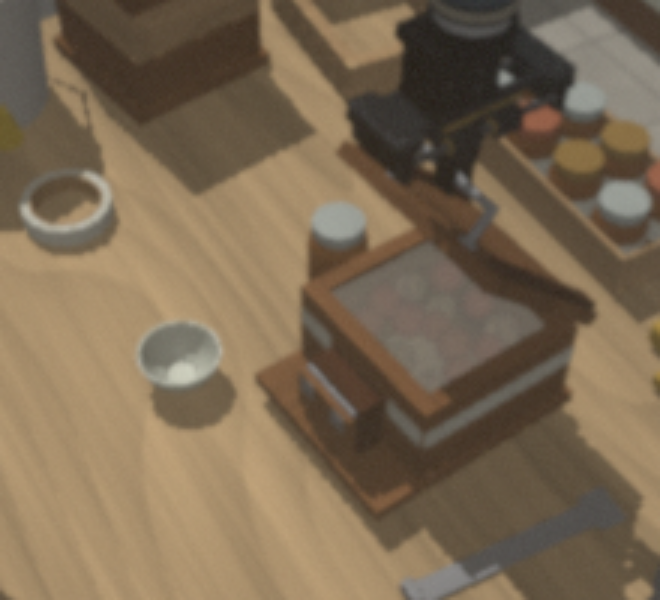

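View pics/scene8.png

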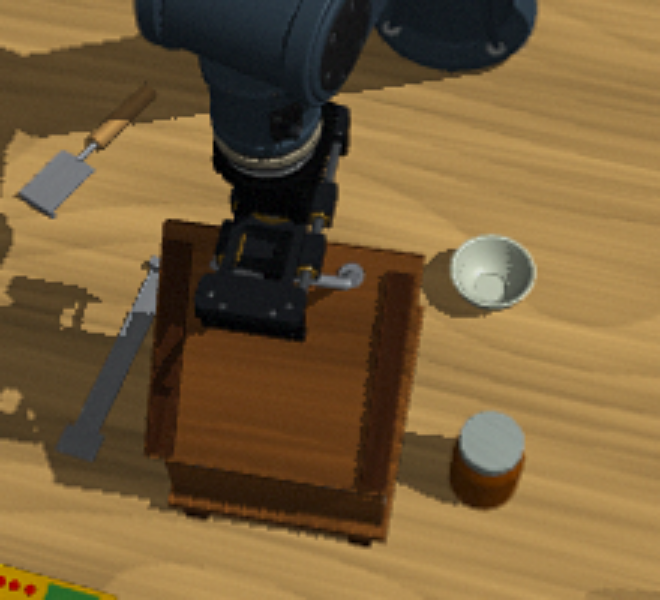

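```bash
python3 -m creep '[[0,0.002,-0.001,0],[0,0.003,-0.002,0],[0,0.003,-0.002,0],[0,0.003,-0.002,0],[0,0.003,-0.002,0],[0,0.003,-0.002,0],[0,0.003,-0.002,0],[0,0.003,-0.002,0]]' 0
python3 - <<'E'
from h import *
s,r=st()
ref=dict(hive_tool_mid=[.5635,-.231],tape_mid=[.388,.414],scraper_mid=[.302,-.348],feeder_jar_mid=[.611,.162],bowl_mid=[.396,.125],smoker_mid=[.610,-.425])
p=viewer.read_camera('side')
for t in ref: print(t,[(np.array(d['xyz'])[:2]-ref[t],d['p']) for d in viewer.place_of(p,t)[:1]])
for t in ['roof_handle','roof_hinge','flap_edge','flap_hinge']: print(t,[(d['xyz'],d['p']) for d in viewer.place_of(p,t)[:1]])
print(s['tool_pos'],s['opening'],s['wrist_force'])
E
```

```text
time_s: 14.8
tool_pos: [0.617, -0.0247, 0.3079]
eef_rot: [-0.002, 0.679, 0.734, -0.002]
wrist_force: [-5.9, 1.4, 3.7]
opening: 0.009
hive_tool_mid [(array([ 0.0029, -0.0001]), 0.72)]
tape_mid [(array([-0.001 , -0.0018]), 0.81)]
scraper_mid [(array([-0.002,  0.001]), 0.73)]
feeder_jar_mid [(array([0.0018, 0.0034]), 0.56)]
bowl_mid [(array([-0.0022,  0.0044]), 0.68)]
smoker_mid [(array([-0.0002, -0.0006]), 0.79)]
roof_handle [([0.6136, -0.0255, 0.3064], 0.93)]
roof_hinge [([0.7116, -0.016, 0.1471], 0.64)]
flap_edge [([0.4761, -0.0383, 0.0427], 0.75)]
flap_hinge [([0.4845, -0.0356, 0.0974], 0.56)]
[ 0.617  -0.0247  0.3079] 0.008987484673167612 [-5.8684  1.4037  3.6929]
```

```bash
python3 -c "
from bench import robot
print(robot.job_done())"
```

```text
the job is handed in; nothing more can be done
None
```

The flap is folded down over the entrance, and the roof is gripped by its handle and held open at about 45 degrees. I handed the job in at about 15 s with the gripper still holding; no verdict is reported.

- **Flap:** the zoomed wrist view put it at about 0 rad. The networks' hinge and edge points gave about 0.05 rad; the limit is 0.14. While closing it, the arm stopped against something solid about 3 mm short of the position I had worked out. I could not tell whether that was the flap's stop or the gripper body touching the roof edge. The force stayed below 15 N.
- **Roof:** the arm's movement gives about 0.78 rad. The networks' handle and hinge points read lower, about 0.74 rad just before a last small correction upward. Both are within 0.69 to 0.88. The gripper opening was 9 mm on the 10 mm bar, the wrist force about 7 N, and the roof lifted smoothly without dropping.
- **Bystanders:** all six read within about 5 mm of where they started, which is roughly the networks' accuracy.

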